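# Clamp a moulded bracket into the gluing jig

### The arm

A 6-joint arm with a two-finger parallel gripper is mounted at the origin on the work surface. World frame = base frame: x ahead of the robot, y to its left, z up, the work surface at z = 0. Lengths are in mm, angles in rad, forces in N, time in s.
With the tool pointing down it reaches from about 350 to 775 mm from the base axis. Payload 7.3 kg.
Tool frame: the origin (TCP) lies midway between the tips of the shut fingers; the grasp point (between the pads) lies 19 mm behind it; z points along the fingers, y is the line along which they close (so a half turn about z gives the same grasp; the last joint's range is limited). The gripper opens to 92 mm and grips with 3 to 60 N. Pads are 19 mm wide; open, the fingers measure 130 mm over their backs; the gripper's body (75 mm by 190 mm) begins 47 mm behind the grasp point.
Start: joints at [-1.403, 0.342, 1.524, -0, 1.275, -0.146], TCP at [162.077, -499.376, 226.741] pointing down, gripper open.
Joint ranges: [-2.53, 2.53], [-0.77, 2.02], [0.04, 2.7], [-1, 4.14], [0.28, 2.66], [-3.11, 3.11]. Speed limits (rad/s): [2.57, 2.57, 3.14, 3.14, 3.14, 3.14].

### API

Orientations are given as [roll, pitch, yaw] about the fixed x, y, z axes, in that order (R = Rz(yaw) Ry(pitch) Rx(roll)).
In Python, from plant import bot gives the robot as it stands.
- The arm moves only by the tool servo_tool, never from a script. Its argument "deltas" is a list of rows, each a list of 2 entries, a list of its own where there are three numbers: the shift along the tool's x, y, z in m, then the turn, a rotation vector about the tool's x, y, z in degrees. A call has 1 to 20 rows; each row shifts and turns the commanded pose from where the row before left it, along the tool's axes as they then stand; what a row does not reach is not made up. A row lasts 1/8 s, in which the tool goes at most 62.5 mm and 10.7 degrees, less where a joint would pass 70% of its speed; a pose out of reach is approached as far as the arm can. A call with a gripper value outside its range is refused whole. "fingers" is the opening, from 0 (shut) to 1 (fully open), set as the call begins (left out, the last holds). The fingers move at their own pace and stop on an object; the grip force is fixed at half the most. Time passes only in rows, so rows that do not move let the fingers close. It gives the time, the measured TCP pose, the force, the opening and the grip force at its end, in the units of the state.
- bot.get_obs(): the state, without advancing time (a new reading comes with each control period).
- bot.capture(name): name is "scene" or "top" or "wrist"; returns the picture (480x640x3 uint8, red, green, blue); there is no depth.
- bot.camera_model(name): a dict with "mtx" (3x3 intrinsics, pixels), "xyz" and "rotation" of the camera in the world. Camera axes: x right, y down, z forward; pixel columns grow to the right and rows downward; lengths in mm; the calibration is good to about 2 mm. A picture is of the moment at which its call begins: read the wrist's pose just before it. camera_model takes no time and is no camera call; for the wrist camera it gives the pose at the moment of the call.
- bot.close_job(): hands the job in; it is judged then, once.
The state is a dict: "time": time; "joint_positions": joint angles; "dq": joint speeds; "tau": joint torques, N m; "tool_pos": TCP position; "tcp_rot": TCP orientation; "contact_force": force on the tool from outside, world axes, zero at the start; "moment": the same for the moment, N m; "grip_width": finger opening in mm; "finger_force": force on a finger pad.
Only numpy, scipy, OpenCV 4.12 (cv2) and the standard library are available. Lean on these libraries where they do the work, as an engineer would, in place of code of your own. Each camera call takes 0.05 s, during which the arm holds its last target. There are 200 camera calls.

### The job

Lift the angle bracket out of the open mould and set it down, without dropping it, flat between the low stops of the gluing jig, with its upright leg alongside the jig's fence, and let go. Then squeeze the spring clamp open and clip it level over one end of the fence, jaws at least halfway on, so that it pinches the leg and the fence together, and leave it there. Leave the can, the bin of bolts, the wrench and the jar where they are.

Things in the scene. Friction and masses are not known exactly. Their poses are not given: they have to be found in the camera images.
- mould: Open mould half, fixed: an aluminium block 150 (x) x 100 (y) x 40 (z) mm, with a 170 x 60 x 10 mm dark steel plate through its foot. Origin: centre of its underside. Pocket in the top 116 x 56 mm, 14 mm deep (pocket floor at z = 26 mm), centred; four 10 mm leader pins stand 16 mm above the top at x = +-65, y = +-40 mm.
- bracket: Black plastic angle bracket (L section), 110 mm long in x, about 0.14 kg. Origin: centre of its underside. Flange 110 x 50 x 8 mm (y from -25 to +25 mm); upright leg 8 mm thick along its +y edge (y from +17 to +25 mm), top 75 mm above the underside. It starts in the mould's pocket, leg up, axes along the mould's.
- bracket_leg (a point): Middle of the top edge of the bracket's upright leg: (0, 21, 75) mm in the bracket's frame.
- jig: Gluing jig, fixed. Grey base 150 (x) x 96 (y) x 12 mm, origin centre of its underside. Aluminium fence x -55 to 55, y 28 to 38, top z = 50 mm. Low stops, top z = 18 mm, faces at x = +-60 and y = -30 mm, bound the flange. The bracket belongs with its axes along the jig's, origin at (0, -1, 12) mm; play: x +-5, y -5 to +3 mm (+3: leg touches fence).
- jig_seat (a point): Where point bracket_leg lies when the bracket's origin is at (0, 0, 12) mm in the jig: (0, 21, 87) mm in the jig's frame. Axes as the jig's.
- fence_mid (a point): Middle of the top edge of the jig's fence: (0, 33, 50) mm in the jig's frame. Axes as the jig's.
- clamp: Sprung clamp (clothes-peg type), dark, lying flat, 28 mm tall, 150 long, 0.13 kg. Origin: on the upright hinge axis, at the underside. Jaws to +x (tips at 66 mm, rubber pads 30 to 66), two handles to -x (ends at -85). At x = -50 it is 60 mm wide over the handles at rest, 36 squeezed (handles then parallel; 12 N). Frame turns with the +y arm: centre line at -q/2 from its x (q: clamp_jaw).
- clamp_mouth (a point): Middle of the closed jaw pads: (48, 0, 14) mm in the clamp's frame.
- clamp_jaw (a joint): Opening angle of the clamp's jaws: 0 at rest (tips almost shut), 0.5 rad fully squeezed (34 mm between the tips, about 27 mm at 36 mm from the hinge). About 0.25 rad when the jaws pinch 18 mm (leg plus fence).
- can: Bystander: upright steel can, 66 mm diameter, 120 mm high, loose. Origin: centre of its underside.
- bin: Bystander: grey plastic bin of bolts, 90 (x) x 130 (y) x 70 (z) mm, loose. Origin: centre of its underside.
- wrench: Bystander: steel wrench 180 mm long lying flat along its own x, loose. Origin: centre of its underside.
- jar: Bystander: glue jar of amber glass with a black cap, 60 mm diameter, 65 mm high, loose, on the robot's side of the clamp. Origin: centre of its underside.
There are look-alikes about, which are no part of the job. Of the things that look like the clamp, the smallest one is meant. What is shaped like the jig but pink is not meant.

How it is judged (in metres and radians):
On the way, in this order (a step that is already met when the one before it is completed fails the run):
1. The bracket is lifted clear out of the mould (height (world z) of bracket above 0.06 m), for 0.1 s.
2. The bracket is seated in the jig and let go, the clamp not yet on it (x of bracket_leg in the frame of jig_seat between -0.008 and 0.008 m and y of bracket_leg in the frame of jig_seat between -0.008 and 0.0055 m and z of bracket_leg in the frame of jig_seat between -0.003 and 0.004 m and angle between bracket's own z axis and vertical below 0.06 rad and angle between the x axis of bracket and the x axis of jig, either way round below 0.12 rad and contact force between each of the fingers, clamp and bracket below 0.1 N and linear speed of bracket below 0.03 m/s), for 0.2 s.
3. The clamp pinches the leg and the fence together at one end (contact force between clamp and bracket above 2 N and contact force between clamp and jig above 2 N and value of joint clamp_jaw between 0.15 and 0.42 rad and x of clamp_mouth in the frame of fence_mid between -0.058 and 0.058 m and y of clamp_mouth in the frame of fence_mid between -0.02 and 0.014 m and z of clamp_mouth in the frame of fence_mid between -0.032 and 0.006 m and angle between clamp's own z axis and vertical below 0.25 rad), for 0.2 s.
At the end, for the whole second after the job is handed in: Bracket flat on the jig's base between the stops, leg within 8 mm of the fence and along it (0.12 rad); clamp level (0.25 rad), pressing over 2 N on both bracket and jig, jaws open 0.15 to 0.42 rad, clamp_mouth within 58 mm of the fence's middle lengthways; both at rest (all of step 3 and x of bracket_leg in the frame of jig_seat between -0.008 and 0.008 m and y of bracket_leg in the frame of jig_seat between -0.008 and 0.0055 m and z of bracket_leg in the frame of jig_seat between -0.003 and 0.004 m and angle between bracket's own z axis and vertical below 0.06 rad and angle between the x axis of bracket and the x axis of jig, either way round below 0.12 rad and y of bracket_leg in the frame of jig_seat above -0.005 m and linear speed of each of clamp, bracket below 0.02 m/s); the robot touches nothing.
It fails at once if The can is pushed more than 25 mm from its place (distance of can from where it was at the start of the episode above 0.025 m).
It fails at once if The bin is pushed more than 25 mm from its place (distance of bin from where it was at the start of the episode above 0.025 m).
It fails at once if The wrench is pushed more than 25 mm from its place (distance of wrench from where it was at the start of the episode above 0.025 m).
It fails at once if The jar is pushed more than 25 mm from its place (distance of jar from where it was at the start of the episode above 0.025 m).
It fails at once if The bracket is dropped into the jig (falls faster than 0.6 m/s close above its place) (linear speed of bracket above 0.6 m/s and distance between bracket_leg and jig_seat below 0.04 m).
It also fails if it takes over 58 s, if anything falls off the work surface, if the arm or the gripper's body presses on something with over 40 N, if the wrist force passes 120 N, or if a joint passes its speed limit or range.

## Working session

There is one attempt and no reset: what is moved stays moved. The work goes in short steps, Python scripts to look and compute and a tool call to move; the robot and the scene stay as the last step left them, time stands still between calls to the robot, and variables do not carry over. Pictures are saved under pics/ and viewed, at most 10 in all, crops included, and the job is handed in when it is done.

Besides the shell and the picture viewer there is one more tool, called after "Request:" by a JSON object that holds its "api" and its "payload". servo_tool: Moves the arm, as the interface text tells. Its arguments: {"type":"object","properties":{"deltas":{"type":"array"},"fingers":{"type":"number"}},"required":["deltas"]}

```bash
ls; mkdir -p pics; python3 - <<'E'
from plant import bot
import cv2,numpy as np
o=bot.get_obs();print(o)
for n in("scene","top"):
    im=bot.capture(n);cv2.imwrite(f"pics/{n}0.png",im[:,:,::-1]);m=bot.camera_model(n);print(n,m)
print(bot.camera_model("wrist"))
E
```

```text
pics
{'time': 0.0, 'joint_positions': array([-1.40298388e+00,  3.42752655e-01,  1.52501411e+00, -2.38597895e-05,
        1.27538679e+00, -1.46008942e-01]), 'dq': array([ 0.00031657,  0.00112603,  0.00049536, -0.00042923, -0.0004241 ,
       -0.00100982]), 'tau': array([-1.54998645e-03, -4.31246603e+01, -2.44219869e+01,  7.15665333e-02,
        5.59677801e-02, -1.09340010e-04]), 'tool_pos': array([ 162.00682656, -498.95425239,  226.03043773]), 'tcp_rot': array([-3.14004503e+00, -2.04525047e-04,  3.13828196e-01]), 'contact_force': array([0.23587584, 0.62171337, 0.01005407]), 'moment': array([0.00273431, 0.00077233, 0.0360186 ]), 'finger_force': 0.0, 'grip_width': 92.09899690592043}
scene {'mtx': array([[451.32466254,   0.        , 324.70720663],
       [  0.        , 451.32466254, 235.66809063],
       [  0.        ,   0.        ,   1.        ]]), 'xyz': array([ 821.59239554, -688.47391312, 1036.43426538]), 'rotation': array([-2.54780785, -0.0099565 ,  0.56079923])}
top {'mtx': array([[615.26044938,   0.        , 310.20830419],
       [  0.        , 615.26044938, 237.89192332],
       [  0.        ,   0.        ,   1.        ]]), 'xyz': array([ 373.08390102, -141.36820704, 1472.86477463]), 'rotation': array([-3.05270938e+00, -1.02419757e-03, -1.55685576e+00])}
{'mtx': array([[352.96384694,   0.        , 318.38590065],
       [  0.        , 352.96384694, 233.75407502],
       [  0.        ,   0.        ,   1.        ]]), 'xyz': array([ 228.36885824, -477.43781462,  384.67060202]), 'rotation': array([ 2.87377135e+00,  1.22518841e-04, -1.25721195e+00])}
```

View pics/top0.png

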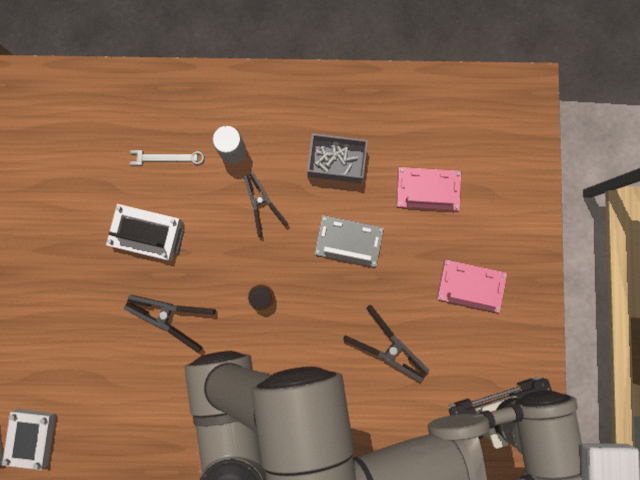

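View pics/scene0.png

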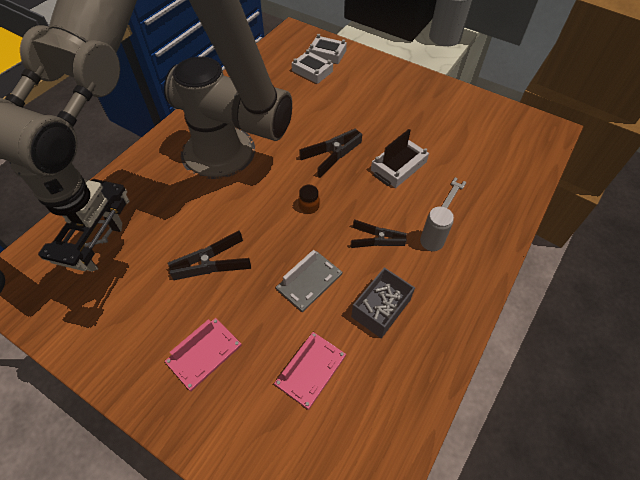

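The top view shows the mould with bracket at (145,233), the jig at (350,242) with its fence on the robot side, and the small clamp at (262,203) with its jaws toward the can. The jar is at (260,298). I'll zoom in on these.

```bash
python3 - <<'E'
import cv2,numpy as np
t=cv2.imread("pics/top0.png");s=cv2.imread("pics/scene0.png")
c=lambda im,x,y:cv2.resize(im[y:y+75,x:x+100],(400,300),interpolation=cv2.INTER_CUBIC)
a=np.vstack([np.hstack([c(t,95,195),c(t,300,205)]),np.hstack([c(t,220,165),c(s,340,190)])])
cv2.imwrite("pics/m0.png",a)
b=np.vstack([np.hstack([c(s,355,120),c(s,260,240)])]);cv2.imwrite("pics/m1.png",b)
E
```

```text
(no output)
```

View pics/m0.png

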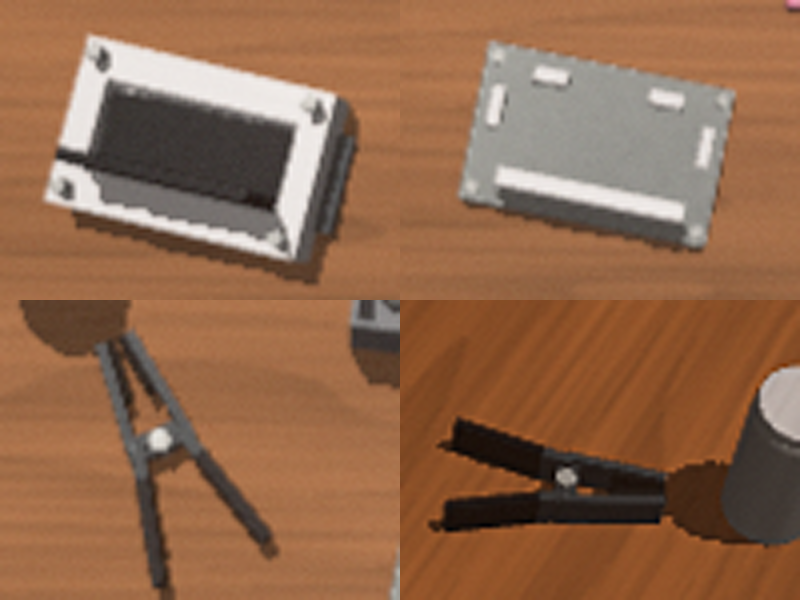

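View pics/m1.png

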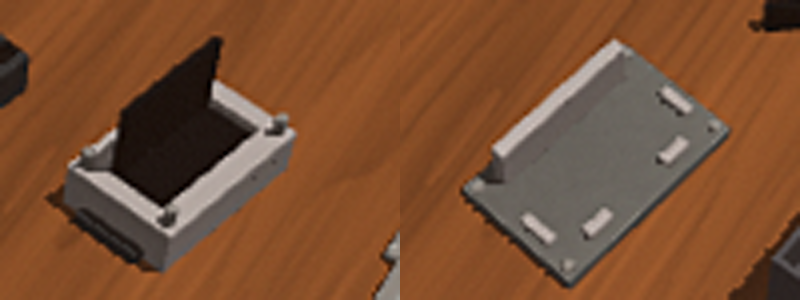

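The mosaic gives three readings. The bracket's leg is on the robot side of the mould, and its top edge shows as a thin line from about (109.5,234) to (165,246). The jig's fence is on the robot side too. The clamp hinge is at (260,199.5), with the jaws up-left toward the can.

```bash
cat >h.py <<'E'
import numpy as np
from scipy.spatial.transform import Rotation as Ro
def RR(r): return Ro.from_euler('xyz',r)
def ray(m,px,z):
    K=m["mtx"];p=np.atleast_2d(px).astype(float)
    d=np.c_[(p[:,0]-K[0,2])/K[0,0],(p[:,1]-K[1,2])/K[1,1],np.ones(len(p))]
    d=RR(m["rotation"]).apply(d); c=np.array(m["xyz"])
    return c+d*((z-c[2])/d[:,2])[:,None]
def proj(m,P):
    q=RR(m["rotation"]).inv().apply(np.atleast_2d(P)-m["xyz"]);K=m["mtx"]
    return np.c_[K[0,0]*q[:,0]/q[:,2]+K[0,2],K[1,1]*q[:,1]/q[:,2]+K[1,2]]
def deltas(o,xyz,yaw):
    """tool-frame shift (m) and turn (deg, half-turn equivalent) to a tool-down pose"""
    R=RR(o["tcp_rot"]); T=Ro.from_euler('xyz',[np.pi,0,yaw])
    v=(R.inv()*T).as_rotvec(degrees=True)
    return R.inv().apply(np.array(xyz)-o["tool_pos"])/1000, v
E
python3 - <<'E'
from h import *
from plant import bot
t=bot.camera_model("top");s=bot.camera_model("scene")
def show(n,c,z,off,m=t):
    p=ray(m,np.array(c)/4+off,z);e=np.linalg.norm(np.roll(p,-1,0)-p,axis=1)
    v=p[1]-p[0];w=p[2]-p[3];u=v+w
    print(n,p.mean(0).round(1),e.round(1),"yaw of edge",np.degrees(np.arctan2(u[1],u[0])).round(2))
show("mould",[(90,35),(338,95),(298,262),(45,202)],40,(95,195))
show("jigbase",[(90,42),(334,92),(305,247),(60,198)],12,(300,205))
show("fence",[(98,167),(286,207),(284,221),(96,183)],50,(300,205))
p=ray(t,np.array([(58,155),(280,205)])/4+(95,195),101);print("leg",p.round(1),p.mean(0).round(1),np.linalg.norm(p[1]-p[0]))
# scene checks
p=ray(s,np.array([(122,105),(218,40)])/4+(355,120),101);print("leg scene",p.round(1),p.mean(0).round(1),np.linalg.norm(p[1]-p[0]))
p=ray(s,np.array([(98,150),(214,42),(230,52),(105,160)])/4+(260,240),50);print("fence scene",p.round(1),p.mean(0).round(1))
print("hinge",ray(t,[(260,199.5)],30),ray(s,[(340+167/4,190+177/4)],30))
q=ray(t,np.array([(160,280),(270,245),(105,45),(128,38)])/4+(220,165),26);print(q.round(1));a=q[2:].mean(0)-q[:2].mean(0);print(np.degrees(np.arctan2(a[1],a[0])))
E
```

```text
mould [509.  249.9  40. ] [150.5 100.3 152.4 101.1] yaw of edge -102.66
jigbase [ 496.8 -234.3   12. ] [148.7  94.3 148.3  95.1] yaw of edge -100.69
fence [ 464.5 -228.5   50. ] [111.2   8.2 110.9   9.4] yaw of edge -100.95
leg [[498.4 308.4 101. ]
 [472.  183.2 101. ]] [485.2 245.8 101. ] 127.94534839742798
leg scene [[475.9 210.  101. ]
 [504.6 308.5 101. ]] [490.3 259.3 101. ] 102.62378285690599
fence scene [[ 458.2 -278.9   50. ]
 [ 475.9 -173.9   50. ]
 [ 488.7 -174.8   50. ]
 [ 465.9 -282.3   50. ]] [ 472.2 -227.5   50. ]
hinge [[591.24961052 -20.93032686  30.        ]] [[596.1607318  -21.06132461  30.        ]]
[[ 5.072e+02 -2.240e+01  2.600e+01]
 [ 5.289e+02 -8.700e+01  2.600e+01]
 [ 6.473e+02  1.330e+01  2.600e+01]
 [ 6.517e+02 -3.000e-01  2.600e+01]]
24.97428329475774
```

Request:
{"api": "servo_tool", "payload": {"deltas": [[[0, 0, 0], [0, 0, -9.9]], [[0, 0, 0], [0, 0, -9.9]], [[0, 0, 0], [0, 0, -9.9]], [[0, 0, 0], [0, 0, -9.9]], [[0, 0, 0], [0, 0, -9.9]], [[0, 0, 0], [0, 0, -9.9]], [[0.05, 0.0255, 0], [0, 0, 0]], [[0.05, 0.0255, 0], [0, 0, 0]], [[0.05, 0.0255, 0], [0, 0, 0]], [[0.05, 0.0255, 0], [0, 0, 0]], [[0.05, 0.0255, 0], [0, 0, 0]], [[0.05, 0.0255, 0], [0, 0, 0]], [[0.05, 0.0255, 0], [0, 0, 0]], [[0.05, 0.0255, 0], [0, 0, 0]]], "fingers": 1}}

```text
time: 1.85
tool_pos: [449.4, -152.0, 226.6]
tcp_rot: [-3.141, 0.0, 1.351]
contact_force: [0.8, -1.7, -0.3]
grip_width: 92.0
finger_force: 0.0
```

Request:
{"api": "servo_tool", "payload": {"deltas": [[[0.05, -0.0064, 0.002], [0, 0, 0]], [[0.05, -0.0064, 0.002], [0, 0, 0]], [[0.05, -0.0064, 0.002], [0, 0, 0]], [[0.05, -0.0064, 0.002], [0, 0, 0]], [[0.05, -0.0064, 0.002], [0, 0, 0]], [[0.05, -0.0064, 0.002], [0, 0, 0]], [[0.05, -0.0064, 0.002], [0, 0, 0]], [[0.05, -0.0064, 0.002], [0, 0, 0]], [[0, 0, 0], [0, 0, 0]], [[0, 0, 0], [0, 0, 0]], [[0, 0, 0], [0, 0, 0]]]}}

```text
time: 3.22
tool_pos: [486.0, 246.7, 210.7]
tcp_rot: [-3.141, 0.001, 1.349]
contact_force: [0.1, -0.0, 1.2]
grip_width: 91.8
finger_force: 0.0
```

```bash
python3 - <<'E'
from h import *
from plant import bot
import cv2
o=bot.get_obs();m=bot.camera_model("wrist");im=bot.capture("wrist")[:,:,::-1].copy()
cv2.imwrite("pics/w1.png",im)
print(o["time"],o["tool_pos"],o["tcp_rot"],m["xyz"],m["rotation"])
print("expected leg ends",proj(m,[[476.4,200.8,101],[500.6,308.2,101]]).round(0))
print(deltas(o,[488.5,254.5,200],np.radians(77.3)))
E
```

```text
3.225 [486.00827629 246.65962208 210.70059506] [-3.14143668e+00  5.04575511e-04  1.34902289e+00] [500.37811788 315.94013368 369.20119551] [ 2.87213007e+00 -3.17479137e-04 -2.21980547e-01]
expected leg ends [[321. 285.]
 [321. 147.]]
(array([0.00820184, 0.0007078 , 0.01069635]), array([-0.00893804,  0.02890953, -0.00668429]))
```

View pics/w1.png

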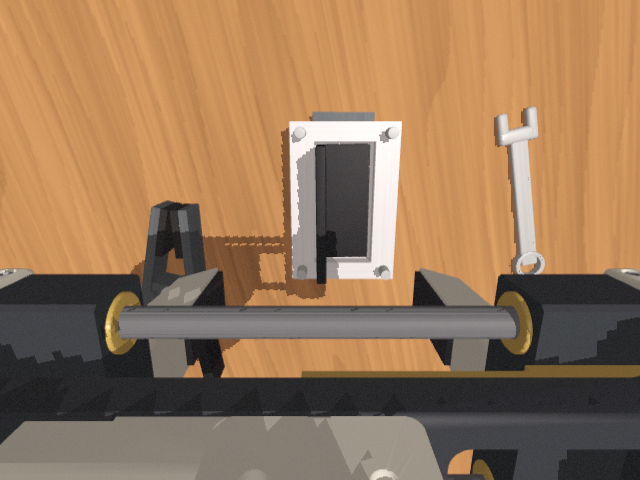

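The leg's top edge runs from (321,146) to (321,283), as predicted. Descend and grip.

Request:
{"api": "servo_tool", "payload": {"deltas": [[[0.008, 0.0005, 0], [0, 0, 0]], [[0, 0, 0.035], [0, 0, 0]], [[0, 0, 0.035], [0, 0, 0]], [[0, 0, 0.035], [0, 0, 0]], [[0, 0, 0.027], [0, 0, 0]], [[0, 0, 0.01], [0, 0, 0]], [[0, 0, 0], [0, 0, 0]], [[0, 0, 0], [0, 0, 0]]]}}

```text
time: 4.28
tool_pos: [489.1, 255.9, 69.9]
tcp_rot: [3.14, -0.001, 1.35]
contact_force: [-0.6, -1.1, -0.8]
grip_width: 91.9
finger_force: 0.0
```

Request:
{"api": "servo_tool", "payload": {"deltas": [[[0, 0, 0], [0, 0, 0]], [[0, 0, 0], [0, 0, 0]], [[0, 0, 0], [0, 0, 0]], [[0, 0, 0], [0, 0, 0]], [[0, 0, 0], [0, 0, 0]], [[0, 0, 0], [0, 0, 0]], [[0, 0, 0], [0, 0, 0]], [[0, 0, 0], [0, 0, 0]], [[0, 0, 0], [0, 0, 0]], [[0, 0, 0], [0, 0, 0]]], "fingers": 0}}

```text
time: 5.52
tool_pos: [488.2, 255.6, 68.6]
tcp_rot: [3.142, 0.0, 1.351]
contact_force: [-0.1, -0.4, -0.6]
grip_width: 8.0
finger_force: 30.0
```

Request:
{"api": "servo_tool", "payload": {"deltas": [[[0, 0, -0.01], [0, 0, 0]], [[0, 0, -0.02], [0, 0, 0]], [[0, 0, -0.03], [0, 0, 0]], [[0, 0, -0.035], [0, 0, 0]], [[0, 0, -0.035], [0, 0, 0]], [[0, 0, -0.025], [0, 0, 0]], [[0, 0, 0], [0, 0, 0]]]}}

```text
time: 6.4
tool_pos: [489.0, 256.0, 225.9]
tcp_rot: [3.138, -0.002, 1.351]
contact_force: [-0.0, -0.6, -2.4]
grip_width: 8.1
finger_force: 30.0
```

Request:
{"api": "servo_tool", "payload": {"deltas": [[[-0.02, 0.004, 0], [0, 0, 0]], [[-0.04, 0.008, 0], [0, 0, 0]], [[-0.045, 0.009, 0], [0, 0, 0]], [[-0.045, 0.009, 0], [0, 0, 0]], [[-0.045, 0.009, 0], [0, 0, 0]], [[-0.045, 0.009, 0], [0, 0, 0]], [[-0.045, 0.009, 0], [0, 0, 0]], [[-0.045, 0.009, 0], [0, 0, 0]], [[-0.045, 0.009, 0], [0, 0, 0]], [[-0.04, 0.008, 0], [0, 0, 0]], [[-0.035, 0.007, 0], [0, 0, -1]], [[-0.027, 0.005, 0], [0, 0, -1]], [[0, 0, 0], [0, 0, 0]], [[0, 0, 0], [0, 0, 0]], [[0, 0, 0], [0, 0, 0]]]}}

```text
time: 8.28
tool_pos: [476.9, -229.7, 223.4]
tcp_rot: [-3.141, -0.0, 1.386]
contact_force: [0.5, -0.4, -1.2]
grip_width: 8.1
finger_force: 30.0
```

```bash
python3 - <<'E'
from h import *
from plant import bot
import cv2
o=bot.get_obs();m=bot.camera_model("wrist");im=bot.capture("wrist")[:,:,::-1].copy()
cv2.imwrite("pics/w2.png",im)
print(o["time"],o["tool_pos"],o["tcp_rot"],o["grip_width"])
a=np.radians(79.3);X=np.array([np.cos(a),np.sin(a)]);Y=np.array([-X[1],X[0]]);c=np.array([496.8,-234.3])
J=lambda x,y,z:[*(c+x*X+y*Y),z]
print("fence",proj(m,[J(-55,28,50),J(55,28,50),J(55,38,50),J(-55,38,50)]).round(0).tolist(),"base",proj(m,[J(75,48,12),J(75,-48,12)]).round(0).tolist())
t=o["tool_pos"][:2]
L=lambda x,y,z:[*(t+x*X+y*Y),o["tool_pos"][2]+32+z]
print("leg",proj(m,[L(55,-4,0),L(55,4,0),L(55,-46,-67)]).round(0).tolist())
print(deltas(o,[477.2,-230.6,56],a))
E
```

```text
8.275 [ 476.90447574 -229.69948926  223.431213  ] [-3.14083668e+00 -4.16560458e-04  1.38626714e+00] 8.057504771209267
fence [[312.0, 268.0], [312.0, 155.0], [301.0, 155.0], [302.0, 267.0]] base [[292.0, 133.0], [388.0, 133.0]]
leg [[333.0, 182.0], [311.0, 182.0], [406.0, 167.0]]
(array([-0.00090074,  0.00058231,  0.16743046]), array([-0.04334061, -0.02381904,  0.12726558]))
```

View pics/w2.png

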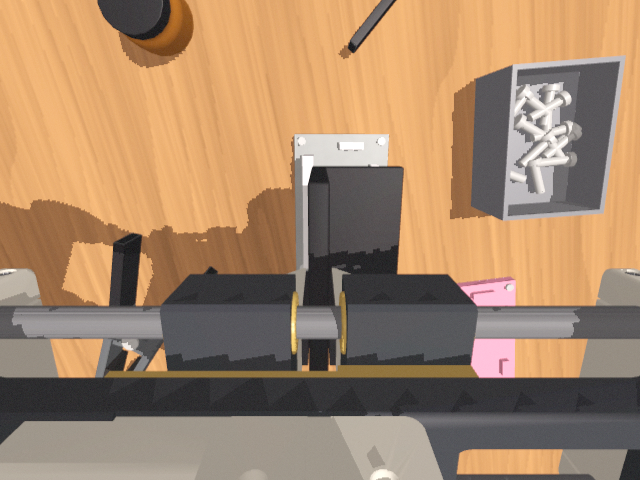

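The wrist view shows the fence at columns 302–312, ending at row 155, and the base corners at (295,135) and (388,134). The flange corner is at (404,167). All of these match the prediction, so lower it.

Request:
{"api": "servo_tool", "payload": {"deltas": [[[-0.001, 0.0005, 0.02], [0, 0, 0]], [[0, 0, 0.035], [0, 0, 0]], [[0, 0, 0.035], [0, 0, 0]], [[0, 0, 0.03], [0, 0, 0]], [[0, 0, 0.02], [0, 0, 0]], [[0, 0, 0.015], [0, 0, 0]], [[0, 0, 0.008], [0, 0, 0]], [[0, 0, 0], [0, 0, 0]], [[0, 0, 0], [0, 0, 0]], [[0, 0, 0], [0, 0, 0]]]}}

```text
time: 9.57
tool_pos: [477.8, -232.0, 61.4]
tcp_rot: [3.14, 0.001, 1.385]
contact_force: [0.4, 0.3, -0.6]
grip_width: 7.9
finger_force: 30.0
```

Request:
{"api": "servo_tool", "payload": {"deltas": [[[0, 0, 0.002], [0, 0, 0]], [[0, 0, 0.001], [0, 0, 0]], [[0, 0, 0], [0, 0, 0]], [[0, 0, 0], [0, 0, 0]]]}}

```text
time: 10.07
tool_pos: [477.5, -231.7, 57.7]
tcp_rot: [3.142, 0.0, 1.385]
contact_force: [-0.4, -0.3, -1.6]
grip_width: 7.7
finger_force: 30.0
```

Request:
{"api": "servo_tool", "payload": {"deltas": [[[0, 0, 0.001], [0, 0, 0]], [[0, 0, 0.001], [0, 0, 0]], [[0, 0, 0], [0, 0, 0]], [[0, 0, 0], [0, 0, 0]]]}}

```text
time: 10.58
tool_pos: [477.5, -231.7, 55.7]
tcp_rot: [3.142, 0.0, 1.385]
contact_force: [0.8, 0.6, -1.9]
grip_width: 8.1
finger_force: 30.0
```

Request:
{"api": "servo_tool", "payload": {"deltas": [[[0, 0, 0.001], [0, 0, 0]], [[0, 0, 0.0005], [0, 0, 0]], [[0, 0, 0], [0, 0, 0]], [[0, 0, 0], [0, 0, 0]]]}}

```text
time: 11.08
tool_pos: [477.6, -231.7, 54.6]
tcp_rot: [3.141, 0.0, 1.385]
contact_force: [-1.5, 1.3, 6.1]
grip_width: 7.8
finger_force: 30.0
```

Request:
{"api": "servo_tool", "payload": {"deltas": [[[0, 0, 0], [0, 0, 0]], [[0, 0, 0], [0, 0, 0]], [[0, 0, 0], [0, 0, 0]], [[0, 0, 0], [0, 0, 0]], [[0, 0, 0], [0, 0, 0]]], "fingers": 0.4}}

```text
time: 11.7
tool_pos: [477.5, -231.7, 54.2]
tcp_rot: [-3.142, 0.0, 1.385]
contact_force: [0.2, -0.2, -0.2]
grip_width: 36.9
finger_force: 0.0
```

Request:
{"api": "servo_tool", "payload": {"deltas": [[[0, 0, -0.01], [0, 0, 0]], [[0, 0, -0.03], [0, 0, 0]], [[0, 0, -0.04], [0, 0, 0]], [[0, 0, -0.05], [0, 0, 0]], [[0, 0, -0.04], [0, 0, 0]], [[0, 0, 0], [0, 0, 0]], [[0, 0, 0], [0, 0, 0]]]}}

```text
time: 12.58
tool_pos: [477.1, -231.4, 223.9]
tcp_rot: [-3.141, -0.0, 1.385]
contact_force: [-0.5, 0.4, -1.1]
grip_width: 37.0
finger_force: 0.0
```

```bash
python3 - <<'E'
from h import *
from plant import bot
import cv2
o=bot.get_obs();m=bot.camera_model("wrist");im=bot.capture("wrist")[:,:,::-1].copy()
t=bot.capture("top")[:,:,::-1]
print(o["time"],o["tool_pos"],o["tcp_rot"],o["grip_width"])
c=lambda i,x,y,w,h:cv2.resize(i[y:y+h,x:x+w],(400,300),interpolation=cv2.INTER_CUBIC)
cv2.imwrite("pics/w3.png",np.hstack([c(im,240,90,200,150),c(t,220,165,100,75)]))
E
```

```text
12.575 [ 477.07432046 -231.4437429   223.92774792] [-3.14102489e+00 -1.42071178e-04  1.38542695e+00] 36.98225187803206
```

View pics/w3.png

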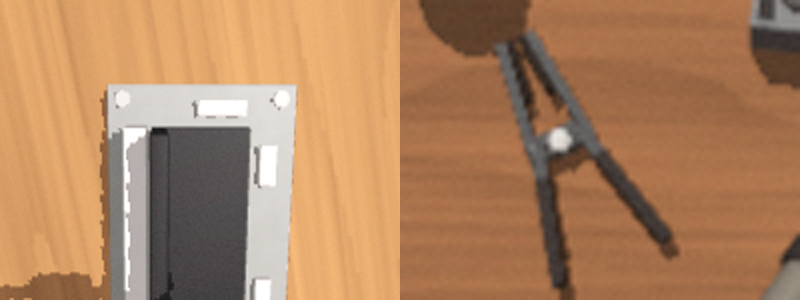

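The bracket is seated squarely between the stops, alongside the fence. Now to the clamp.

Request:
{"api": "servo_tool", "payload": {"deltas": [[[0, 0, 0], [0, 0, 9]], [[0, 0, 0], [0, 0, 9]], [[0, 0, 0], [0, 0, 9]], [[0, 0, 0], [0, 0, 9]], [[0, 0, 0], [0, 0, 9]], [[0, 0, 0], [0, 0, 9.4]], [[0.029, -0.0284, 0.008], [0, 0, 0]], [[0.029, -0.0284, 0.008], [0, 0, 0]], [[0.029, -0.0284, 0.008], [0, 0, 0]], [[0.029, -0.0284, 0.008], [0, 0, 0]], [[0.029, -0.0284, 0.008], [0, 0, 0]], [[0, 0, 0], [0, 0, 0]], [[0, 0, 0], [0, 0, 0]], [[0, 0, 0], [0, 0, 0]]], "fingers": 1}}

```text
time: 14.42
tool_pos: [548.7, -42.8, 184.1]
tcp_rot: [3.142, 0.0, 0.435]
contact_force: [-0.1, 0.2, -1.0]
grip_width: 91.8
finger_force: 0.0
```

```bash
python3 - <<'E'
from h import *
from plant import bot
import cv2
o=bot.get_obs();m=bot.camera_model("wrist");im=bot.capture("wrist")[:,:,::-1].copy()
print(o["time"],o["tool_pos"],o["tcp_rot"],o["grip_width"])
cv2.imwrite("pics/w4.png",im)
g=im.max(2); bw=((g<75)).astype(np.uint8)
print(m,deltas(o,[548,-42,4],np.radians(25)))
E
```

```text
14.425 [548.68294915 -42.76474134 184.07176867] [3.14155595e+00 4.84170693e-04 4.34662228e-01] 91.78321878782312
{'mtx': array([[352.96384694,   0.        , 318.38590065],
       [  0.        , 352.96384694, 233.75407502],
       [  0.        ,   0.        ,   1.        ]]), 'xyz': array([611.92564855, -12.9472308 , 342.5758361 ]), 'rotation': array([ 2.87296863e+00, -1.23057968e-03, -1.13632084e+00])} (array([-0.00021022, -0.00098783,  0.18007186]), array([ 0.00207999,  0.02774269, -0.09568828]))
```

View pics/w4.png

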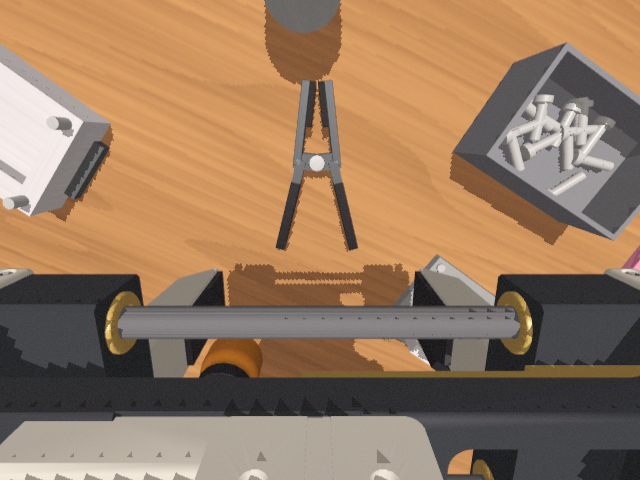

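The clamp lies aligned with the tool: hinge at (317,163), handle ends at (281,248) and (352,248), jaw tips at (309,80) and (327,80). The jar shows under the gripper at about (230,360), so I'll check clearance.

```bash
python3 - <<'E'
from h import *
from plant import bot
t=bot.camera_model("top");m=bot.camera_model("wrist");o=bot.get_obs()
R=RR(o["tcp_rot"]);tl=lambda P:(R.inv().apply(P-o["tool_pos"])).round(1)
print("hinge,ends,tips (tool mm)\n",tl(ray(m,[(317,163),(281,248),(352,248),(309,80),(327,80)],28)))
print("hinge world",ray(m,[(317,163)],30))
print("jar cap top",ray(t,[(262,296)],65),tl(ray(t,[(262,296)],65)))
E
```

```text
hinge,ends,tips (tool mm)
 [[ 47.6  -1.2 156.2]
 [-30.5 -35.  156.2]
 [-30.5  31.4 156.2]
 [115.   -7.8 156.2]
 [115.    7.1 156.2]]
hinge world [[591.57936694 -21.57327459  30.        ]]
jar cap top [[364.13792787 -33.10790452  65.        ]] [[-163.4  -86.5  119.2]]
```

Request:
{"api": "servo_tool", "payload": {"deltas": [[[-0.002, -0.0015, 0.02], [0, 0, 0]], [[0, 0, 0.04], [0, 0, 0]], [[0, 0, 0.04], [0, 0, 0]], [[0, 0, 0.04], [0, 0, 0]], [[0, 0, 0.025], [0, 0, 0]], [[0, 0, 0.01], [0, 0, 0]], [[0, 0, 0.003], [0, 0, 0]], [[0, 0, 0], [0, 0, 0]], [[0, 0, 0], [0, 0, 0]]]}}

```text
time: 15.6
tool_pos: [547.2, -41.5, 7.2]
tcp_rot: [3.14, -0.002, 0.436]
contact_force: [-0.0, 0.1, -0.3]
grip_width: 91.6
finger_force: 0.0
```

Request:
{"api": "servo_tool", "payload": {"deltas": [[[0, 0, 0], [0, 0, 0]], [[0, 0, 0], [0, 0, 0]], [[0, 0, 0], [0, 0, 0]], [[0, 0, 0], [0, 0, 0]], [[0, 0, 0], [0, 0, 0]], [[0, 0, 0], [0, 0, 0]], [[0, 0, 0], [0, 0, 0]], [[0, 0, 0], [0, 0, 0]], [[0, 0, 0], [0, 0, 0]], [[0, 0, 0], [0, 0, 0]]], "fingers": 0}}

```text
time: 16.85
tool_pos: [546.8, -41.4, 6.3]
tcp_rot: [3.141, -0.0, 0.436]
contact_force: [0.7, -0.3, 2.8]
grip_width: 35.4
finger_force: 29.9
```

Request:
{"api": "servo_tool", "payload": {"deltas": [[[0, 0, -0.01], [0, 0, 0]], [[0, 0, -0.03], [0, 0, 0]], [[0, 0, -0.04], [0, 0, 0]], [[0, 0, -0.04], [0, 0, 0]], [[0, 0, -0.04], [0, 0, 0]], [[0, 0, -0.03], [0, 0, 0]], [[0, 0, -0.01], [0, 0, -4.3]], [[0, 0, 0], [0, 0, -8]], [[0, 0, 0], [0, 0, -9]], [[0, 0, 0], [0, 0, -9]], [[0, 0, 0], [0, 0, -9]], [[0, 0, 0], [0, 0, -9]], [[0, 0, 0], [0, 0, -6]], [[0, 0, 0], [0, 0, 0]]]}}

```text
time: 18.6
tool_pos: [546.0, -41.0, 206.2]
tcp_rot: [-3.141, -0.0, 1.383]
contact_force: [-0.3, 0.7, -1.4]
grip_width: 35.3
finger_force: 29.9
```

Request:
{"api": "servo_tool", "payload": {"deltas": [[[-0.02, -0.002, 0], [0, 0, 0]], [[-0.038, -0.004, 0], [0, 0, 0]], [[-0.043, -0.0045, 0], [0, 0, 0]], [[-0.043, -0.0045, 0], [0, 0, 0]], [[-0.043, -0.0045, 0], [0, 0, 0]], [[-0.043, -0.0045, 0], [0, 0, 0]], [[-0.043, -0.0045, 0], [0, 0, 0]], [[-0.043, -0.0045, 0], [0, 0, 0]], [[-0.043, -0.0045, 0], [0, 0, 0]], [[-0.03, -0.0025, 0], [0, 0, 0]], [[0, 0, 0], [0, 0, 0]], [[0, 0, 0], [0, 0, 0]], [[0, 0, 0], [0, 0, 0]]]}}

```text
time: 20.23
tool_pos: [435.0, -415.2, 206.4]
tcp_rot: [-3.142, -0.0, 1.384]
contact_force: [0.6, -0.5, -0.2]
grip_width: 34.8
finger_force: 29.9
```

```bash
python3 - <<'E'
from h import *
from plant import bot
import cv2
o=bot.get_obs();m=bot.camera_model("wrist");im=bot.capture("wrist")[:,:,::-1].copy()
print(o["time"],o["tool_pos"],o["tcp_rot"],o["grip_width"])
cv2.imwrite("pics/w5.png",im)
a=np.radians(79.3);X=np.array([np.cos(a),np.sin(a)]);Y=np.array([-X[1],X[0]]);c=np.array([496.8,-234.3])
d=o["tool_pos"][:2]-c;print("tcp in jig",d@X,d@Y)
J=lambda x,y,z:[*(c+x*X+y*Y),z]
print("fence",proj(m,[J(-55,28,50),J(55,28,50),J(55,38,50),J(-55,38,50)]).round(0).tolist())
print("leg",proj(m,[J(-55,15.5,87),J(55,15.5,87),J(55,23.5,87),J(-55,23.5,87)]).round(0).tolist())
E
```

```text
20.225 [ 434.98515717 -415.23618018  206.37557347] [-3.14154691e+00 -1.45660208e-04  1.38417965e+00] 34.805660653197684
tcp in jig -189.26715865303348 27.146247403931117
fence [[319.0, 55.0], [319.0, -110.0], [305.0, -110.0], [306.0, 55.0]]
leg [[336.0, 44.0], [339.0, -150.0], [326.0, -150.0], [325.0, 44.0]]
```

View pics/w5.png

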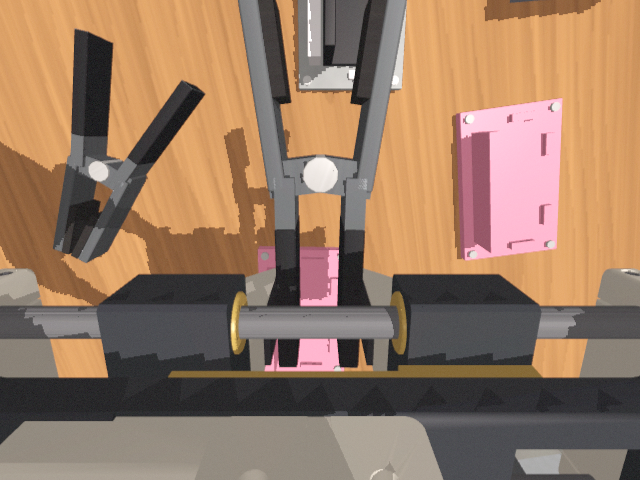

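The clamp is held centred: hinge at (321,174), jaws straddling the fence's line. A pink jig lies below the handles, its near edge at row 248, so I'll check clearance.

```bash
python3 - <<'E'
from h import *
from plant import bot
m=bot.camera_model("wrist");o=bot.get_obs();t=bot.camera_model("top")
R=RR(o["tcp_rot"]);tl=lambda P:(R.inv().apply(P-o["tool_pos"])).round(1)
print("pink base near corners, tool\n",tl(ray(m,[(258,248),(345,248)],12)))
print("pink fence top corners from top view\n",tl(ray(t,[(440,292),(502,303)],50)), tl(ray(t,[(445,262),(506,271)],12)))
print("hinge",tl(ray(m,[(321,174)],230)),"jig near corners",tl(ray(m,[(299,89),(402,89)],12)))
E
```

```text
pink base near corners, tool
 [[-42.1 -64.5 194.4]
 [-42.1  26.8 194.4]]
pink fence top corners from top view
 [[ -36.6  -50.3  156.4]
 [-181.   -46.7  156.4]] [[ -43.3   23.6  194.4]
 [-189.    31.4  194.4]]
hinge [[ 57.   -0.2 -23.6]] jig near corners [[113.3 -19.2 194.4]
 [113.3  76.8 194.4]]
```

```bash
python3 - <<'E'
import cv2,numpy as np
from h import *
from plant import bot
m=bot.camera_model("wrist");o=bot.get_obs()
im=cv2.imread("pics/w5.png")
for r in(10,25,40,80):print(r,im[r,290:376:2].max(1).tolist())
c=cv2.resize(im[0:110,230:420],(760,440),interpolation=cv2.INTER_CUBIC);cv2.imwrite("pics/c5.png",c)
E
```

```text
10 [224, 222, 143, 140, 119, 122, 123, 122, 121, 255, 184, 185, 184, 184, 183, 167, 115, 36, 83, 92, 93, 98, 102, 90, 90, 90, 96, 89, 92, 90, 92, 90, 92, 94, 95, 93, 96, 80, 37, 35, 56, 64, 63]
25 [224, 224, 144, 142, 117, 123, 123, 123, 120, 255, 186, 184, 185, 184, 184, 169, 119, 35, 87, 92, 95, 101, 104, 94, 96, 90, 92, 93, 95, 91, 96, 95, 96, 95, 98, 98, 46, 30, 32, 68, 64, 66, 66]
40 [220, 221, 143, 145, 125, 123, 125, 121, 123, 255, 255, 185, 185, 185, 185, 168, 120, 38, 91, 97, 102, 107, 101, 89, 95, 92, 98, 94, 99, 95, 96, 96, 101, 99, 100, 31, 35, 41, 68, 68, 66, 65, 65]
80 [217, 219, 213, 211, 140, 124, 130, 163, 165, 161, 168, 196, 209, 207, 206, 207, 205, 206, 210, 210, 210, 212, 211, 213, 214, 214, 213, 211, 212, 200, 203, 125, 35, 28, 39, 66, 65, 66, 66, 66, 66, 65, 108]
```

View pics/c5.png

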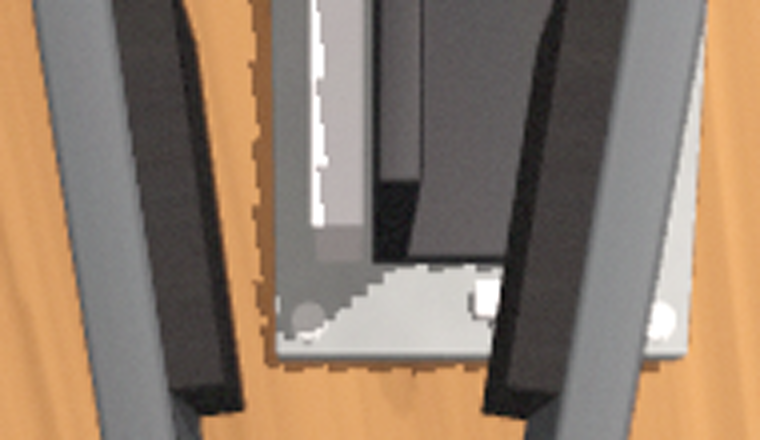

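The crop shows the fence top at columns 307.5–321.3 (end at row 56.5), the leg top at columns 325–335, and the pads' inner edges at 290.7 and 351. I'll compute the offset.

```bash
python3 - <<'E'
from h import *
from plant import bot
m=bot.camera_model("wrist");o=bot.get_obs()
R=RR(o["tcp_rot"]);tl=lambda px,z:R.inv().apply(ray(m,px,z)-o["tool_pos"]).round(1).tolist()
print("cam",R.inv().apply(m["xyz"]-o["tool_pos"]))
print("fence",tl([(307.5,56.5),(321.3,56.5)],50),"leg",tl([(325,45),(335,45)],87))
print("flange end",tl([(332,65),(355,65)],20),"fence foot",tl([(309,65.5),(321,65.5)],12))
print("pads tips",tl([(290.7,102),(351,102)],202),tl([(290.7,102),(351,102)],228))
E
```

```text
cam [  70.70548304   -1.26739316 -158.55059513]
fence [[133.4, -10.0, 156.4], [133.4, 1.3, 156.4]] leg [[133.5, 3.6, 119.4], [133.5, 10.7, 119.4]]
flange end [[132.4, 11.1, 186.4], [132.4, 31.7, 186.4]] fence foot [[133.4, -9.7, 194.4], [133.4, 1.3, 194.4]]
pads tips [[85.1, -13.2, 4.4], [85.1, 13.0, 4.4]] [[82.8, -11.3, -21.6], [82.8, 10.7, -21.6]]
```

Request:
{"api": "servo_tool", "payload": {"deltas": [[[0, 0.0005, 0.02], [0, 0, 0]], [[0, 0, 0.035], [0, 0, 0]], [[0, 0, 0.035], [0, 0, 0]], [[0, 0, 0.035], [0, 0, 0]], [[0, 0, 0.025], [0, 0, 0]], [[0, 0, 0.018], [0, 0, 0]], [[0, 0, 0.008], [0, 0, 0]], [[0, 0, 0], [0, 0, 0]], [[0, 0, 0], [0, 0, 0]], [[0, 0, 0], [0, 0, 0]]]}}

```text
time: 21.52
tool_pos: [435.7, -416.6, 31.1]
tcp_rot: [3.14, 0.001, 1.384]
contact_force: [-0.6, -0.1, -1.6]
grip_width: 35.1
finger_force: 29.9
```

Request:
{"api": "servo_tool", "payload": {"deltas": [[[0.005, 0, 0], [0, 0, 0]], [[0.005, 0, 0], [0, 0, 0]], [[0.005, 0, 0], [0, 0, 0]], [[0.004, 0, 0], [0, 0, 0]], [[0, 0, 0], [0, 0, 0]], [[0, 0, 0], [0, 0, 0]]]}}

```text
time: 22.28
tool_pos: [438.9, -397.6, 30.2]
tcp_rot: [3.141, 0.0, 1.384]
contact_force: [-0.3, -0.1, -1.3]
grip_width: 35.1
finger_force: 29.9
```

Request:
{"api": "servo_tool", "payload": {"deltas": [[[0.004, 0, 0], [0, 0, 0]], [[0.004, 0, 0], [0, 0, 0]], [[0.004, 0, 0], [0, 0, 0]], [[0.004, 0, 0], [0, 0, 0]], [[0.002, 0, 0], [0, 0, 0]], [[0, 0, 0], [0, 0, 0]], [[0, 0, 0], [0, 0, 0]]]}}

```text
time: 23.15
tool_pos: [442.2, -379.9, 30.3]
tcp_rot: [3.141, 0.0, 1.384]
contact_force: [0.6, 0.4, -0.9]
grip_width: 34.9
finger_force: 29.9
```

```bash
python3 - <<'E'
from h import *
from plant import bot
import cv2
m=bot.camera_model("wrist");o=bot.get_obs();im=bot.capture("wrist")[:,:,::-1];cv2.imwrite("pics/w6.png",im)
R=RR(o["tcp_rot"]);print(o["tool_pos"],o["contact_force"])
for r in (10,30,50,70,90,100):print(r,im[r,200:440:4].max(1).tolist())
E
```

```text
[ 442.21385051 -379.88515283   30.25064519] [ 0.63411348  0.39801207 -0.92861695]
10 [223, 226, 230, 225, 212, 221, 219, 215, 215, 227, 110, 137, 143, 144, 150, 70, 75, 74, 71, 41, 129, 130, 128, 255, 255, 193, 194, 195, 192, 192, 191, 128, 30, 40, 95, 104, 104, 108, 110, 111, 82, 82, 32, 68, 73, 71, 77, 153, 153, 160, 163, 123, 100, 102, 101, 105, 102, 104, 104, 104]
30 [224, 224, 225, 231, 227, 216, 219, 221, 216, 214, 226, 130, 137, 143, 145, 138, 70, 70, 73, 72, 44, 129, 128, 238, 194, 195, 196, 195, 195, 194, 189, 127, 35, 31, 32, 30, 31, 31, 33, 30, 39, 36, 71, 72, 73, 72, 148, 152, 156, 160, 130, 106, 106, 107, 108, 107, 104, 109, 106, 108]
50 [222, 222, 224, 224, 230, 228, 217, 218, 221, 168, 135, 143, 138, 141, 143, 147, 127, 69, 72, 74, 40, 91, 129, 186, 255, 195, 196, 198, 196, 196, 191, 128, 28, 33, 27, 33, 35, 34, 35, 43, 37, 73, 71, 76, 73, 138, 151, 154, 156, 138, 110, 109, 112, 107, 110, 111, 108, 109, 112, 109]
70 [214, 221, 220, 223, 224, 228, 231, 220, 211, 142, 137, 133, 136, 136, 138, 144, 146, 69, 70, 73, 73, 42, 130, 129, 129, 150, 150, 148, 150, 149, 142, 126, 35, 33, 34, 25, 35, 45, 49, 34, 44, 74, 77, 72, 128, 148, 154, 154, 146, 111, 112, 111, 112, 114, 112, 117, 114, 111, 112, 113]
90 [213, 214, 210, 217, 223, 223, 228, 233, 223, 137, 143, 138, 136, 100, 136, 141, 142, 146, 70, 73, 69, 73, 39, 131, 130, 132, 128, 132, 126, 128, 129, 212, 129, 131, 133, 128, 128, 131, 44, 39, 75, 73, 72, 113, 148, 150, 152, 153, 255, 255, 255, 255, 255, 255, 255, 255, 255, 255, 220, 220]
100 [213, 215, 215, 209, 221, 224, 224, 231, 230, 216, 140, 140, 137, 131, 134, 140, 142, 147, 102, 37, 40, 30, 37, 166, 166, 165, 133, 198, 210, 211, 208, 203, 126, 130, 126, 130, 132, 130, 35, 32, 38, 35, 63, 142, 146, 149, 154, 205, 255, 255, 255, 255, 255, 255, 255, 255, 255, 255, 222, 221]
```

Request:
{"api": "servo_tool", "payload": {"deltas": [[[0, 0, 0], [0, 0, 0]], [[0, 0, 0], [0, 0, 0]], [[0, 0, 0], [0, 0, 0]], [[0, 0, 0], [0, 0, 0]]], "fingers": 0.48}}

```text
time: 23.7
tool_pos: [442.3, -379.8, 30.3]
tcp_rot: [3.141, 0.0, 1.384]
contact_force: [0.4, -0.1, -0.9]
grip_width: 44.0
finger_force: 7.2
```

Request:
{"api": "servo_tool", "payload": {"deltas": [[[0, 0, 0], [0, 0, 0]], [[0, 0, 0], [0, 0, 0]], [[0, 0, 0], [0, 0, 0]], [[0, 0, 0], [0, 0, 0]], [[0, 0, 0], [0, 0, 0]]], "fingers": 0.95}}

```text
time: 24.32
tool_pos: [442.2, -379.8, 30.3]
tcp_rot: [3.142, 0.0, 1.384]
contact_force: [-0.1, -0.1, 0.4]
grip_width: 86.3
finger_force: 0.0
```

Request:
{"api": "servo_tool", "payload": {"deltas": [[[0, 0, -0.01], [0, 0, 0]], [[0, 0, -0.03], [0, 0, 0]], [[0, 0, -0.045], [0, 0, 0]], [[0, 0, -0.045], [0, 0, 0]], [[0, 0, -0.045], [0, 0, 0]], [[0, 0, 0], [0, 0, 0]], [[0, 0, 0], [0, 0, 0]]]}}

```text
time: 25.2
tool_pos: [441.9, -379.4, 205.1]
tcp_rot: [-3.141, -0.0, 1.384]
contact_force: [0.1, 0.0, -0.2]
grip_width: 87.1
finger_force: 0.0
```

```bash
python3 - <<'E'
from h import *
from plant import bot
import cv2
m=bot.camera_model("wrist");o=bot.get_obs();im=bot.capture("wrist")[:,:,::-1];cv2.imwrite("pics/w7.png",im)
R=RR(o["tcp_rot"]);print(o["time"],o["tool_pos"],o["grip_width"],o["contact_force"])
tl=lambda px,z:R.inv().apply(ray(m,px,z)-o["tool_pos"]).round(1).tolist()
# hinge button: bright blob near centre
g=cv2.inRange(im,(215,215,215),(256,256,256));n,l,s,c=cv2.connectedComponentsWithStats(g)
for i in range(1,n):
    if 30<s[i,4]<1500 and 230<c[i][0]<420 and c[i][1]<260: print(s[i].tolist(),c[i].round(1).tolist(),"at z54",tl([c[i]],54))
def runs(r):
    b=(im[r,200:440].max(1)<112).astype(int);e=np.flatnonzero(np.diff(np.r_[0,b,0]))+200
    return e.tolist()
for r in range(10,260,20):print(r,runs(r))
E
```

```text
25.2 [ 441.93934624 -379.43096703  205.082556  ] 87.08595837720864 [ 0.07329604  0.033495   -0.17090173]
[388, 0, 10, 9, 85] [392.2, 3.9] at z54 [[169.3, 55.8, 151.1]]
[384, 71, 10, 25, 223] [388.3, 82.4] at z54 [[113.1, 55.8, 151.1]]
[348, 112, 27, 9, 234] [360.6, 116.0] at z54 [[87.1, 34.0, 151.1]]
[389, 117, 8, 10, 61] [392.4, 121.3] at z54 [[82.9, 60.8, 151.1]]
[312, 150, 14, 14, 133] [318.9, 156.1] at z54 [[54.4, -0.7, 151.1]]
10 [320, 378]
30 [298, 299, 301, 302, 306, 307, 320, 377]
50 [301, 302, 320, 376]
70 [299, 300, 320, 375]
90 [294, 295, 302, 308, 320, 337, 344, 375]
110 [294, 295, 302, 310, 316, 318, 321, 322, 326, 327, 328, 337]
130 [200, 204, 294, 296, 302, 304, 333, 336]
150 [295, 296, 303, 304, 334, 336]
170 [306, 307, 331, 332]
190 [294, 304, 333, 343]
210 [292, 302, 335, 345]
230 [290, 301, 338, 348]
250 []
```

Request:
{"api": "servo_tool", "payload": {"deltas": [[[-0.03, 0, -0.02], [0, 0, 0]], [[-0.05, 0, -0.02], [0, 0, 0]], [[-0.05, 0, 0], [0, 0, 0]], [[-0.03, 0, 0], [0, 0, 0]], [[0, 0, 0], [0, 0, 0]], [[0, 0, 0], [0, 0, 0]]]}}

```text
time: 26.0
tool_pos: [412.5, -536.0, 243.9]
tcp_rot: [-3.14, -0.002, 1.384]
contact_force: [0.8, -0.9, -1.3]
grip_width: 87.4
finger_force: 0.0
```

```bash
python3 - <<'E'
from h import *
from plant import bot
import cv2
from scipy.optimize import least_squares
a=np.radians(79.3);X=np.array([np.cos(a),np.sin(a)]);Y=np.array([-X[1],X[0]]);c=np.array([496.8,-234.3])
J=lambda x,y,z:[*(c+x*X+y*Y),z]
ob={}
for n in("top","scene","wrist"):
    m=bot.camera_model(n);im=bot.capture(n)[:,:,::-1];cv2.imwrite(f"pics/z_{n}.png",im)
    p=proj(m,[J(-98,27,54),J(-181,10,50),J(-181,44,50)]);print(n,p.round(0).tolist())
    x,y=p[0].round().astype(int)
    w=14;x0,y0=max(x-w,0),max(y-w,0)
    g=im[y0:y0+2*w,x0:x0+2*w].min(2) if 0<=y<480 and 0<=x<640 else None
    if g is None: continue
    b=(g>150).astype(np.uint8);k,l,s,ce=cv2.connectedComponentsWithStats(b)
    print([(s[i,4],(ce[i]+[x0,y0]).round(1).tolist()) for i in range(1,k) if 2<s[i,4]<300])
E
```

```text
top [[390.0, 259.0], [426.0, 260.0], [424.0, 274.0]]
[(np.int32(5), [376.4, 245.8]), (np.int32(21), [389.0, 260.0])]
scene [[271.0, 290.0], [251.0, 318.0], [241.0, 309.0]]
[]
wrist [[319.0, -38.0], [338.0, 69.0], [301.0, 69.0]]
```

```bash
python3 - <<'E'
import cv2,numpy as np
w=cv2.imread("pics/z_wrist.png").max(2)
for r in (5,30,50,60,66,72,78,84,92):
    b=(w[r,260:390]<100).astype(int);print(r,(np.flatnonzero(np.diff(np.r_[0,b,0]))+260).tolist())
s=cv2.imread("pics/z_scene.png").max(2)
print(s[276:328:2,232:292:3])
t=cv2.imread("pics/z_top.png").max(2);print(t[250:284:2,380:436:3])
E
```

```text
5 [294, 306, 332, 343]
30 [291, 303, 334, 345]
50 [289, 301, 336, 347]
60 [288, 300, 337, 347]
66 [288, 299, 337, 348]
72 [289, 299, 338, 348]
78 []
84 []
92 []
[[150 147 136 141 139 136 142 149 141 123 139 132 122 129 144 108  58  63
   24  28]
 [150 136 136 139 140 134 148 142 130 139 136 126 122 134 120  57  28  78
   30  26]
 [145 131 144 140 136 145 147 142 131 140 130 123 124 154  55  36  27  78
   27  30]
 [135 140 139 137 137 149 145 128 140 136 128 126 136  68  48  30  28  52
   41  28]
 [129 144 143 134 145 146 142 125 143 134 125 118 119  66  37  35  24  63
   30  64]
 [142 141 139 138 153 146 130 139 137 130 125 130  53  35  39  47  68  44
   56  48]
 [144 144 139 147 145 140 128 143 134 127 121  62  55  50  43 108 115  70
   69  36]
 [144 139 136 152 146 131 134 136 129 128  75  56  52 153 158  45  69  60
   37  37]
 [144 141 150 148 140 131 142 135 133  96  56  40  42 162 161 139  58  42
   37  97]
 [138 142 149 148 130 136 140 136 101  26  26  39  31  73  54  53  53  39
   34 108]
 [145 141 147 137 129 141 139 102  27  28  28  37  67  30  58  68  35  36
   94 111]
 [14
[... 1949 characters left out ...]
 166 166 166 166 165 145 143 144 151 165 167
  165]
 [ 72  79  76  92  88  90  75 125 160 161 162 164 162 162 159 162 162 159
  161]
 [ 88  88  83  77  68  65  54  56  75 125 162 163 164 160 165 161 161 163
  163]
 [ 82  81  79  83  85  74  58  49  57  57  70 120 154 159 158 158 162 158
  160]
 [117  84  83  83  83  87  85  77  60  48  55  53  87 136 157 159 156 159
  161]
 [150 146 135 135 135  86  87  87  86  82  57  48  57  57 112 164 164 165
  166]
 [144 144 144 146 150 142 128  86  87  88  89  81  61  48 110 164 165 163
  166]
 [142 144 144 148 147 150 148 154 135  89  86  88  90  86 159 163 163 165
  165]
 [146 148 148 150 150 154 157 159 159 159 136  87  89  94 141 162 166 169
  166]]
```

The hinge is where a level clamp puts it: (389,260) in the top view against (390,259) predicted, and (273,291) in the scene view against (271,290). The handle ends match too, so I'm handing in.

```bash
python3 -c "
from plant import bot
print(bot.close_job())"
```

```text
the job is handed in; nothing more can be done
None
```

The bracket is seated in the jig and the clamp looks level and clipped over the right-hand end of the fence. I handed the job in soon after 26 s with the robot clear of everything; the hand-in returned no verdict, and the clamp's pinch force could not be measured.

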